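# Dock the cassette flush

## Task

Two sample bottles have been left standing on the metal cassette dock: stand both of them upright on the bench, clear of the dock. Push the flat cassette along the dock's lanes until it lies over the recess, and press it down until it is fully home, its top flush with the deck of the lanes. Leave everything else where it stands.

Things in the scene. Friction and masses are not known exactly. Their poses are not given: they have to be found in the camera images.
- dock: Cassette dock, a fixed metal and grey fixture on the bench; origin on the bench under its middle. In mm, in its own axes: outline x -108..118, y -115..108. Two flat lanes at deck height z = 26 form an L and lead into a recess; walls 10 wide and 4 high (top z = 30) run all round the outline, the far ends of lanes and recess included.
- entry_lane (a point): Point on the deck in the middle of the entry lane (dock x -49, y -50, z 26 mm); axes as the dock's. This lane (dock x -98..0, y -105..6) runs toward +y into the loading lane.
- housing_top (a point): Middle of the top of the dock's instrument housing (dock x 54, y -50, z 30 mm), a flat block over dock x 0..108, y -105..6 that is the +x wall of the entry lane and the -y wall of the recess; its corner at the lanes is rounded, radius 8 mm.
- lift_plate (a joint): Steel plate 95 x 89 mm that is the floor of the recess and moves straight down. Travel in m, positive down: 0 at the top (start; plate 1.5 mm below the deck), 0.0165 at its lower stop (18 mm below the deck, one cassette thickness). Stiff: about 9 N moves it, and it stays where it is left.
- recess_floor (a point): Centre of the recess, 18 mm below the deck (dock x 59, y 52, z 8 mm); axes as the dock's. The cassette's origin belongs here. The recess (dock x 10..108, y 6..98) is open to the loading lane at -x and has walls on its other sides.
- lane_corner (a point): Point on the deck where the cassette's origin lies when it has come straight up the entry lane and touches the +y wall (dock x -49, y 54, z 26 mm); axes as the dock's. From there the loading lane (dock x -98..10, y 6..98) runs toward +x to the recess.
- cassette: Flat grey plastic cassette, 94 (x) x 88 (y) x 18 (z) mm, 0.22 kg, too wide to grip; origin at the centre of its underside, a dark square pad in the middle of its top. Lies in the entry lane, axes along the dock's within 0.03 rad; slides easily; stands 14 mm higher than the walls. Play 4 mm in all across each lane and both ways in the recess.
- bottle_small: Sample bottle, round, upright, 36 mm diameter to 58 mm height, then a narrower cap, 70 mm tall in all, 0.06 kg; origin at the centre of its underside. Stands on the dock: on the lift plate or in the loading lane.
- bottle_medium: Sample bottle, round, upright, 40 mm diameter to 70 mm height, then a narrower cap, 85 mm tall in all, 0.09 kg; origin at the centre of its underside. Stands on the dock: on the lift plate or in the loading lane, where the other bottle does not.
- bottle_brown: Bystander: brown sample bottle on the bench close to the dock, 48 mm diameter, 100 mm tall; origin at the centre of its underside.
- bottle_white: Bystander: white sample bottle on the bench close to the dock, 40 mm diameter, 85 mm tall; origin at the centre of its underside.
- tape_roll: Bystander: small roll of tape lying on the dock's housing, 53 mm diameter, 19 mm high; origin at the centre of its underside.
- wash_bottle: Bystander: wash bottle on the bench, within 50 mm of its origin, 182 mm tall and a thin spout to 237 mm; origin at its underside.
- cap_big: Bystander: grey screw cap lying on the bench, 64 mm diameter, 24 mm high; origin at the centre of its underside.
- torch_small: Bystander: black torch lying on the bench, 112 mm along its y axis, 37 mm wide and high; origin at the centre of its underside.
Not all that is in view belongs to the job. Leave any turquoise look-alike of the cassette alone.

How it is judged:
By the outcome, as a careful person would: the job done as asked, in the order asked, and still so for the second after the job is handed in, with the robot touching nothing.
It also fails if it takes over 72 s, if anything falls off the work surface, if the arm or the gripper's body presses on something with over 40 N, if the wrist force passes 120 N, or if a joint passes its speed limit or range.

## Robot

A 6-joint arm with a two-finger parallel gripper is mounted at the origin on a cart in front of the work surface, level with it; the furniture and walls round the work are solid. World frame = base frame: x ahead of the robot, y to its left, z up, the work surface at z = 0. Lengths are in mm, angles in rad, forces in N, time in s.
With the tool pointing down it reaches from about 350 to 975 mm from the base axis. Payload 17.4 kg.
Tool frame: the origin (TCP) lies midway between the tips of the shut fingers; the grasp point (between the pads) lies 19 mm behind it; z points along the fingers, y is the line along which they close (so a half turn about z gives the same grasp; the last joint's range is limited). The gripper opens to 85 mm and grips with 20 to 120 N. Pads are 22 mm wide; open, the fingers measure 114 mm over their backs; the gripper's body (76 mm by 85 mm) begins 54 mm behind the grasp point. The pads swing forward as they close: fully open they stand 13 mm farther back than shut.
Start: joints at [-1.362, 0.116, 1.442, -0, 1.584, -0.038], TCP at [164.894, -654.555, 231.303] pointing down, gripper open.
Joint ranges: [-2.83, 2.83], [-0.83, 2.19], [0.07, 2.5], [-1.14, 4.28], [0.01, 3], [-2.97, 2.97]. Speed limits (rad/s): [1.89, 1.89, 2.22, 3.14, 3.14, 3.14].

## Interface

Orientations are given as a unit quaternion [w, x, y, z].
In Python, from station import bot, eyes gives the robot as it stands. The module is installed in compiled form; this text tells all that it offers.
- The arm moves only by the shell command python3 -m crank 'ROWS' [FORCE]. ROWS is JSON, a list of rows, each an object of numbers: "hand": the closure, from 0 (fully open) to 1 (shut); "x", "y", "z": the shift along the tool's x, y, z in cm; "ax", "ay", "az": the turn, a rotation vector about the tool's x, y, z in rad. A call has 1 to 10 rows; each row shifts and turns the commanded pose from where the row before left it, along the tool's axes as they then stand; what a row does not reach is not made up. A row lasts 1/12 s, in which the tool goes at most 41.7 mm and 7.16 degrees, less where a joint would pass 70% of its speed; a pose out of reach is approached as far as the arm can. A call is refused whole if a number of a shift passes 4.17 or a number of a turn 0.125, either way. A call with a gripper value outside its range is refused whole. The fingers move at their own pace and stop on an object; FORCE is the grip in N (left out, the last holds). Time passes only in rows, so rows that do not move let the fingers close. It gives the time, the measured TCP pose, the force, the opening and the grip force at its end, in the units of the state.
- bot.state(): the state, without advancing time (a new reading comes with each control period).
- eyes.grab_frame(name): name is "scene" or "top" or "wrist"; returns a dict with "pixels" (400x640x3 uint8, red, green, blue), "intrinsics" (3x3 intrinsics, pixels), "R" (3x3) and "t" (3): a world point X has camera coordinates R X + t. Camera axes: x right, y down, z forward; pixel columns grow to the right and rows downward; lengths in mm; the calibration is good to about 2 mm. A picture is of the moment at which its call begins. There is no depth.
- bot.close_job(): hands the job in; it is judged then, once.
The state is a dict: "clock": time; "q": joint angles; "joint_velocities": joint speeds; "tau": joint torques, N m; "tcp_pos": TCP position; "tcp_rot": TCP orientation; "wrist_force": force on the tool from outside, world axes, zero at the start; "torque": the same for the moment, N m; "grip_width": finger opening in mm; "finger_force": force on a finger pad.
Only numpy, scipy, OpenCV 4.12 (cv2) and the standard library are available. Lean on these libraries where they do the work, as an engineer would, in place of code of your own. Each camera call takes 0.05 s, during which the arm holds its last target. There are 200 camera calls.

## Working session

There is one attempt and no reset: what is moved stays moved. The work goes in short steps, Python scripts to look and compute and a shell command to move; the robot and the scene stay as the last step left them, time stands still between calls to the robot, and variables do not carry over. Pictures are saved under pics/ and viewed, at most 11 in all, crops included, and the job is handed in when it is done.

```bash
mkdir -p pics; python3 - <<'E'
from station import bot, eyes
import cv2, numpy as np
for n in ("scene","top"):
    f=eyes.grab_frame(n); cv2.imwrite(f"pics/{n}0.png",f["pixels"][:,:,::-1])
    print(n,np.array(f["intrinsics"]).round(1).tolist(),np.array(f["R"]).round(3).tolist(),np.array(f["t"]).round(0).tolist())
s=bot.state(); print({k:np.round(v,3).tolist() for k,v in s.items()})
E
```

```text
scene [[432.6, 0.0, 314.5], [0.0, 432.6, 196.6], [0.0, 0.0, 1.0]] [[0.968, 0.251, -0.015], [0.137, -0.577, -0.805], [-0.21, 0.777, -0.593]] [-533.0, -41.0, 1398.0]
top [[395.6, 0.0, 316.7], [0.0, 395.6, 198.3], [0.0, 0.0, 1.0]] [[-0.008, -1.0, 0.018], [-1.0, 0.007, -0.027], [0.026, -0.018, -0.999]] [-1.0, 513.0, 1045.0]
{'clock': 0.1, 'q': [-1.362, 0.116, 1.442, -0.0, 1.584, -0.038], 'joint_velocities': [-0.0, -0.003, -0.003, -0.001, 0.001, -0.002], 'tau': [0.001, -73.366, -63.379, -0.0, 0.005, 0.0], 'tcp_pos': [164.846, -654.384, 230.636], 'tcp_rot': [-0.001, 0.992, 0.123, -0.0], 'wrist_force': [-0.155, 0.578, 0.412], 'torque': [0.097, 0.03, -0.024], 'finger_force': 0.0, 'grip_width': 85.558}
```

View pics/scene0.png

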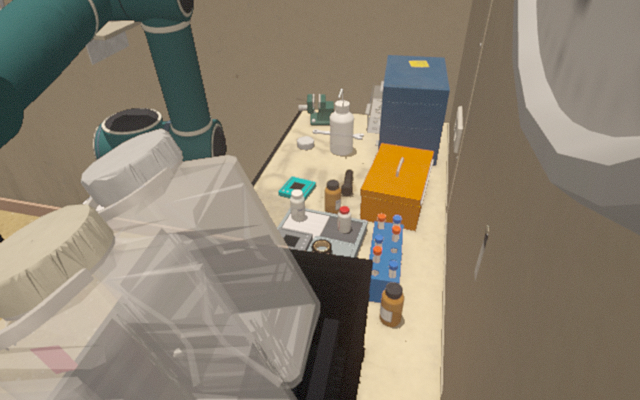

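View pics/top0.png

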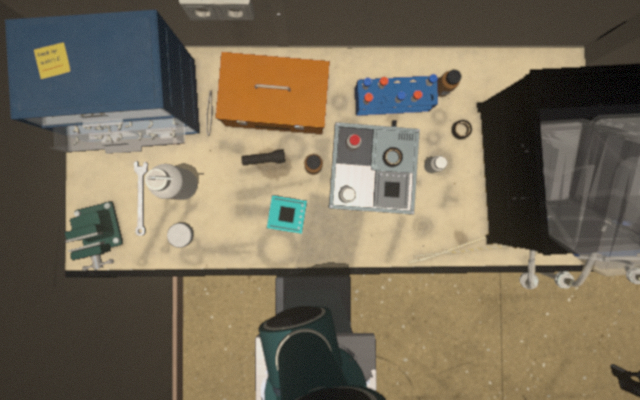

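Top view: the dock spans about px (330–420, 122–213). The grey cassette with the dark pad is at (393,190), the tape roll at (393,157), a red-capped bottle on the plate at (354,141) and a white-capped bottle in the loading lane at (346,193). There are bystander bottles at (314,163) and (437,162), and the turquoise look-alike is at (288,213). I'll enlarge this area to confirm.

```bash
cat > h.py <<'E'
from station import bot, eyes
import cv2, numpy as np
def grab(n,save=None,crop=None,k=1):
    f=eyes.grab_frame(n); f={a:np.array(b) for a,b in f.items()}
    if save:
        im=f["pixels"][:,:,::-1]
        if crop: im=im[crop[1]:crop[3],crop[0]:crop[2]]
        cv2.imwrite("pics/"+save,cv2.resize(im,None,fx=k,fy=k,interpolation=cv2.INTER_CUBIC))
    return f
def ray(f,uv,z):
    c=-f["R"].T@f["t"]; d=f["R"].T@np.linalg.solve(f["intrinsics"],[uv[0],uv[1],1.])
    return c+d*(z-c[2])/d[2]
def proj(f,X):
    p=f["intrinsics"]@(f["R"]@np.array(X,float)+f["t"]); return p[:2]/p[2]
E
python3 - <<'E'
from h import *
f=grab("top","c1.png",(300,105,480,235),4.4)
print(f["R"].T@-f["t"])
g=grab("scene"); print(g["R"].T@-g["t"])
for n,uv,z in [("brown",(314,163),100),("white",(437,162),85),("wash",(165,180),100),("cap",(180,235),24),("torch",(263,157),30),("turq",(288,213),18),("benchfront",(300,269),0),("redcap",(354,141),100),("wcap",(346,193),100)]:
    print(n,ray(f,uv,z).round(0)[:2])
E
```

```text
[ 485.70971056   14.21391439 1057.82627928]
[ 815.7198236  -976.58772253  788.73789481]
brown [597.   3.]
white [ 599. -302.]
wash [558. 362.]
cap [420. 351.]
torch [621. 135.]
turq [475.  71.]
benchfront [326.  41.]
redcap [650. -95.]
wcap [523. -74.]
```

View pics/c1.png

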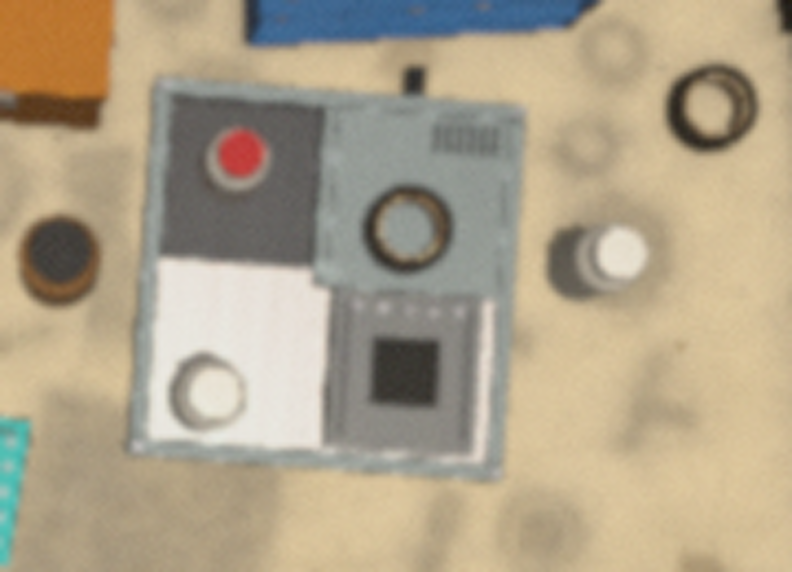

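The crop confirms the candidates. The grey cassette lies in the dock's entry lane at crop (405,372). The turquoise one is off the dock, so it gets left alone. The red-capped bottle (240,155) is narrower, so it is the small one, on the plate. The white-capped one (208,392) is the medium one, in the loading lane. The white bottle at (620,252) is on the bench and is a bystander.

```bash
cat >> h.py <<'E'
def fit(A,B):
    A=np.array(A,float);B=np.array(B,float);a=A-A.mean(0);b=B-B.mean(0)
    th=np.arctan2((a[:,0]*b[:,1]-a[:,1]*b[:,0]).sum(),(a*b).sum())
    R=np.array([[np.cos(th),-np.sin(th)],[np.sin(th),np.cos(th)]]); t=B.mean(0)-R@A.mean(0)
    return th,R,t,B-(A@R.T+t)
E
python3 - <<'E'
from h import *
f=grab("top"); cr=lambda u:(u[0]/4.4+300-.4,u[1]/4.4+105-.4)
P=[ray(f,cr(u),30)[:2] for u in [(155,77),(527,103),(500,480),(130,452)]]
th,R,t,res=fit([(118,108),(118,-115),(-108,-115),(-108,108)],P); print("dock",th,t.round(1),res.round(1).tolist())
hsv=cv2.cvtColor(f["pixels"],cv2.COLOR_RGB2HSV)
m=((hsv[...,1]>150)&((hsv[...,0]<8)|(hsv[...,0]>172)))[120:165,335:375]; v,u=np.nonzero(m); uv=(u.mean()+335,v.mean()+120)
red=ray(f,uv,94.5)[:2]; print("red",uv,red.round(1),((red-t)@R).round(1))
for n,c,z in [("wcap",(216,390),111),("wbody",(207,392),96),("pad",(405,372),44)]:
    X=ray(f,cr(c),z)[:2]; print(n,X.round(1),((X-t)@R).round(1))
g=grab("scene","s2.png",(260,170,380,260),6)
for n,c in [("whiteBystander",(620,252)),("brown",(60,250))]: print(n,ray(f,cr(c),90)[:2].round(0))
for n,p in dict(corner=(-49,54),recess=(59,52),entry=(-49,-50)).items(): print(n,(R@p+t).round(1))
E
```

```text
dock -0.07948935227482988 [ 587.2 -151.2] [[-1.5, -0.2], [-0.2, 0.1], [0.6, 1.5], [1.1, -1.4]]
red (np.float64(354.19354838709677), np.float64(139.3709677419355)) [655. -96.] [63.2 60.4]
wcap [522.4 -79.6] [-70.3  66.2]
wbody [521.9 -76.1] [-71.1  69.7]
pad [ 534.8 -197.1] [-48.6 -49.9]
whiteBystander [ 599. -309.]
brown [602.   5.]
corner [542.7 -93.4]
recess [ 650.2 -104. ]
entry [ 534.4 -197.1]
```

View pics/s2.png

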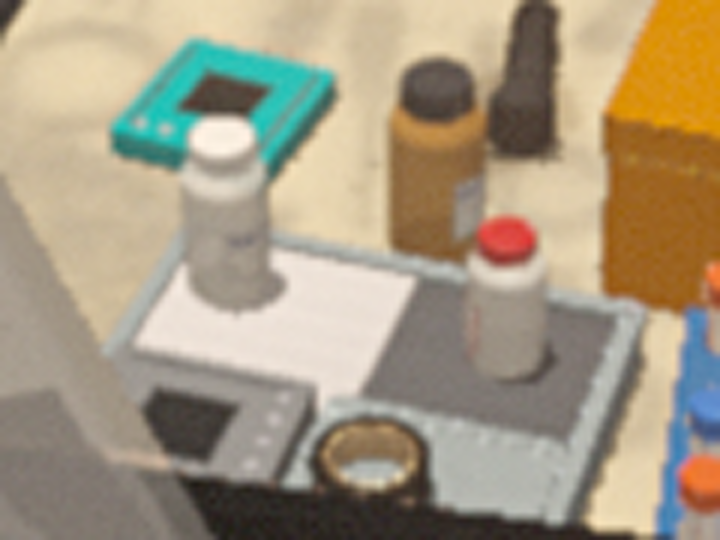

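```bash
cat >> h.py <<'E'
from scipy.spatial.transform import Rotation as Ro
TH=-0.0795; T=np.array([587.2,-151.2]); RD=np.array([[np.cos(TH),-np.sin(TH)],[np.sin(TH),np.cos(TH)]])
dk=lambda w:(np.array(w)-T)@RD
wd=lambda d:RD@np.array(d)+T
def go(*tg):
    "each target: dock x,y and z; prints shift in tool cm from the present pose"
    s=bot.state(); w,x,y,z=s["tcp_rot"]; R=Ro.from_quat([x,y,z,w]).as_matrix(); p=np.array(s["tcp_pos"])
    hd=np.arctan2(R[1,0],R[0,0]); print("t",round(s["clock"],2),"dock",dk(p[:2]).round(1),"z",round(p[2],1),"az need",round(hd-TH,3),"tilt",R[2].round(3),"F",np.round(s["wrist_force"],1),"w",round(s["grip_width"],1))
    for g in tg:
        W=np.array([*wd(g[:2]),g[2]]); print(" to",g,"tool cm",(R.T@(W-p)/10).round(2)); p=W
E
python3 -m crank '[{"hand":0,"x":0.9,"y":-3.6},{"hand":0,"x":0.9,"y":-3.6},{"hand":0,"x":0.9,"y":-3.6},{"hand":0,"x":0.9,"y":-3.6},{"hand":0,"x":0.9,"y":-3.6},{"hand":0,"x":0.9,"y":-3.6},{"hand":0,"x":0.9,"y":-3.6},{"hand":0,"az":0.109},{"hand":0,"az":0.109},{"hand":0,"az":0.109}]'
python3 -c "
from h import *
go((-70.7,68,231),(-70.7,68,60))"
```

```text
t 0.3 dock [-381.  -535.3] z 231.1 az need 0.326 tilt [ 0. -0. -1.] F [ 0.1 -1.1 -0.5] w 85.3
 to (-70.7, 68, 231) tool cm [ 4.873e+01 -4.720e+01  2.000e-02]
 to (-70.7, 68, 60) tool cm [-0.00e+00  1.00e-02  1.71e+01]invalid input
```

```bash
python3 -m crank '[{"hand":0,"x":0.9,"y":-3.6,"z":0,"ax":0,"ay":0,"az":0}]'
```

```text
clock: 0.38
tcp_pos: [164.5, -620.0, 228.6]
tcp_rot: [-0.001, 0.992, 0.123, -0.0]
wrist_force: [0.1, -0.1, 1.0]
grip_width: 85.2
finger_force: 0.0
```

```bash
python3 -m crank '[{"hand":0,"x":0.9,"y":-3.6,"z":0,"ax":0,"ay":0,"az":0},{"hand":0,"x":0.9,"y":-3.6,"z":0,"ax":0,"ay":0,"az":0},{"hand":0,"x":0.9,"y":-3.6,"z":0,"ax":0,"ay":0,"az":0},{"hand":0,"x":0.9,"y":-3.6,"z":0,"ax":0,"ay":0,"az":0},{"hand":0,"x":0.9,"y":-3.6,"z":0,"ax":0,"ay":0,"az":0},{"hand":0,"x":0.9,"y":-3.6,"z":0,"ax":0,"ay":0,"az":0},{"hand":0,"x":0,"y":0,"z":0,"ax":0,"ay":0,"az":0.109},{"hand":0,"x":0,"y":0,"z":0,"ax":0,"ay":0,"az":0.109},{"hand":0,"x":0,"y":0,"z":0,"ax":0,"ay":0,"az":0.109}]'
python3 -c "
from h import *
go((-70.7,68,231),(-70.7,68,60))"
```

```text
clock: 1.13
tcp_pos: [164.5, -394.3, 231.8]
tcp_rot: [0.001, 0.999, -0.042, 0.0]
wrist_force: [-0.4, -0.3, -1.1]
grip_width: 85.7
finger_force: 0.0
t 1.13 dock [-402.1 -275.9] z 231.8 az need -0.005 tilt [ 0.001  0.001 -1.   ] F [-0.4 -0.3 -1.1] w 85.7
 to (-70.7, 68, 231) tool cm [ 32.95 -34.57   0.06]
 to (-70.7, 68, 60) tool cm [-1.00e-02 -3.00e-02  1.71e+01]
```

```bash
python3 -m crank '[{"hand":0,"x":2.8,"y":-2.8,"z":0,"ax":0,"ay":0,"az":0},{"hand":0,"x":2.8,"y":-2.8,"z":0,"ax":0,"ay":0,"az":0},{"hand":0,"x":2.8,"y":-2.8,"z":0,"ax":0,"ay":0,"az":0},{"hand":0,"x":2.8,"y":-2.8,"z":0,"ax":0,"ay":0,"az":0},{"hand":0,"x":2.8,"y":-2.8,"z":0,"ax":0,"ay":0,"az":0},{"hand":0,"x":2.8,"y":-2.8,"z":0,"ax":0,"ay":0,"az":0},{"hand":0,"x":2.8,"y":-2.8,"z":0,"ax":0,"ay":0,"az":0},{"hand":0,"x":2.8,"y":-2.8,"z":0,"ax":0,"ay":0,"az":0},{"hand":0,"x":2.8,"y":-2.8,"z":0,"ax":0,"ay":0,"az":0},{"hand":0,"x":2.8,"y":-2.8,"z":0,"ax":0,"ay":0,"az":0}]'
python3 -c "
from h import *
go((-70.7,68,231),(-70.7,68,60))"
```

```text
clock: 1.97
tcp_pos: [467.2, -136.2, 231.5]
tcp_rot: [0.0, 0.999, -0.04, 0.0]
wrist_force: [-0.2, -0.8, 0.9]
grip_width: 85.3
finger_force: 0.0
t 1.97 dock [-120.8    5.4] z 231.5 az need -0.0 tilt [ 0.001  0.    -1.   ] F [-0.2 -0.8  0.9] w 85.3
 to (-70.7, 68, 231) tool cm [ 5.01 -6.26  0.06]
 to (-70.7, 68, 60) tool cm [-1.00e-02 -0.00e+00  1.71e+01]
```

```bash
python3 -m crank '[{"hand":0,"x":2.5,"y":-3.13,"z":0,"ax":0,"ay":0,"az":0},{"hand":0,"x":2.5,"y":-3.13,"z":0,"ax":0,"ay":0,"az":0},{"hand":0,"x":0,"y":0,"z":0,"ax":0,"ay":0,"az":0}]'
python3 -c "
from h import *
f=grab('wrist','w1.png')
go((-70.7,68,60))
print('pred med cap',proj(f,[*wd((-70.7,68)),111]),'small cap',proj(f,[*wd((63.2,60.4)),94.5]))"
```

```text
clock: 2.22
tcp_pos: [523.7, -75.4, 230.6]
tcp_rot: [-0.001, 0.999, -0.038, -0.0]
wrist_force: [-0.4, -1.2, 0.4]
grip_width: 85.4
finger_force: 0.0
t 2.27 dock [-70.7  68.5] z 230.6 az need 0.003 tilt [-0.001 -0.    -1.   ] F [-0.4 -0.2 -0.9] w 85.5
 to (-70.7, 68, 60) tool cm [ 0.02  0.06 17.06]
pred med cap [322.24170982 193.62636136] small cap [334.40189797   3.20558659]
```

View pics/w1.png

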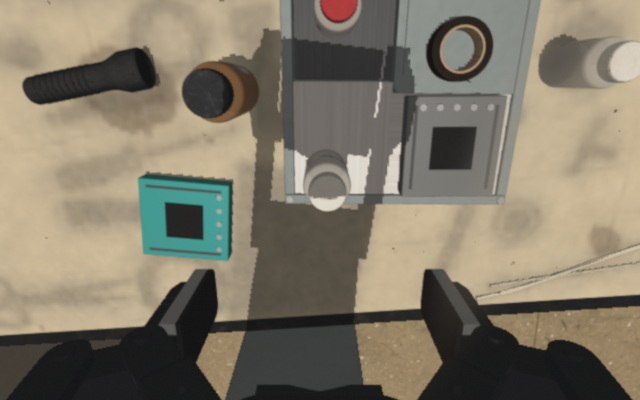

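The wrist view shows the medium cap at (327,188), within 5 px of the prediction, and the red cap at (340,8), also close. I'll descend with a correction of about 2 mm.

```bash
python3 -m crank '[{"hand":0,"x":0.1,"y":0.2,"z":3.5,"ax":0,"ay":0,"az":0},{"hand":0,"x":0,"y":0,"z":3.5,"ax":0,"ay":0,"az":0},{"hand":0,"x":0,"y":0,"z":3.5,"ax":0,"ay":0,"az":0},{"hand":0,"x":0,"y":0,"z":3.5,"ax":0,"ay":0,"az":0},{"hand":0,"x":0,"y":0,"z":3,"ax":0,"ay":0,"az":0},{"hand":0.9,"x":0,"y":0,"z":0,"ax":0,"ay":0,"az":0},{"hand":0.9,"x":0,"y":0,"z":0,"ax":0,"ay":0,"az":0},{"hand":0.9,"x":0,"y":0,"z":0,"ax":0,"ay":0,"az":0},{"hand":0.9,"x":0,"y":0,"z":0,"ax":0,"ay":0,"az":0},{"hand":0.9,"x":0,"y":0,"z":0,"ax":0,"ay":0,"az":0}]' 25
```

```text
clock: 3.1
tcp_pos: [522.9, -82.2, 64.0]
tcp_rot: [0.0, 0.999, -0.04, 0.002]
wrist_force: [-2.0, 0.8, 7.4]
grip_width: 38.5
finger_force: 25.4
```

```bash
python3 -m crank '[{"hand":0.9,"x":0,"y":0,"z":0,"ax":0,"ay":0,"az":0},{"hand":0.9,"x":0,"y":0,"z":0,"ax":0,"ay":0,"az":0},{"hand":0.9,"x":0,"y":0,"z":-1,"ax":0,"ay":0,"az":0},{"hand":0.9,"x":0,"y":0,"z":-2,"ax":0,"ay":0,"az":0},{"hand":0.9,"x":0,"y":0,"z":-2.5,"ax":0,"ay":0,"az":0},{"hand":0.9,"x":0,"y":0,"z":0,"ax":0,"ay":0,"az":0}]'
python3 -c "
from h import *
print(dk((410,-130)),dk((405,-230)))
g=dk((405,-130)); go((g[0],g[1],110))"
```

```text
clock: 3.6
tcp_pos: [523.6, -82.2, 122.8]
tcp_rot: [0.001, 0.999, -0.04, 0.004]
wrist_force: [0.7, -0.0, 1.0]
grip_width: 38.7
finger_force: 25.6
[-178.32394592    7.06047525] [-175.3665253   -93.02076007]
t 3.6 dock [-68.9  63.7] z 122.8 az need -0.001 tilt [ 0.007  0.001 -1.   ] F [ 0.7 -0.   1. ] w 38.7
 to (np.float64(-183.30815361722213), np.float64(6.663393838346157), 110) tool cm [-11.45   5.71   1.2 ]
```

```bash
python3 -m crank '[{"hand":0.9,"x":-2.86,"y":1.43,"z":0,"ax":0,"ay":0,"az":0},{"hand":0.9,"x":-2.86,"y":1.43,"z":0,"ax":0,"ay":0,"az":0},{"hand":0.9,"x":-2.86,"y":1.43,"z":0,"ax":0,"ay":0,"az":0},{"hand":0.9,"x":-2.86,"y":1.43,"z":0,"ax":0,"ay":0,"az":0},{"hand":0.9,"x":0,"y":0,"z":3,"ax":0,"ay":0,"az":0},{"hand":0.9,"x":0,"y":0,"z":3,"ax":0,"ay":0,"az":0},{"hand":0.9,"x":0,"y":0,"z":1.5,"ax":0,"ay":0,"az":0},{"hand":0.9,"x":0,"y":0,"z":0.4,"ax":0,"ay":0,"az":0},{"hand":0.9,"x":0,"y":0,"z":0,"ax":0,"ay":0,"az":0}]'
```

```text
clock: 4.35
tcp_pos: [403.3, -129.6, 38.2]
tcp_rot: [-0.0, 0.999, -0.04, 0.0]
wrist_force: [0.8, -0.4, -0.7]
grip_width: 38.4
finger_force: 25.6
```

```bash
python3 -m crank '[{"hand":0.9,"x":0,"y":0,"z":0.1,"ax":0,"ay":0,"az":0},{"hand":0.9,"x":0,"y":0,"z":0,"ax":0,"ay":0,"az":0}]'; python3 -m crank '[{"hand":0.9,"x":0,"y":0,"z":0.1,"ax":0,"ay":0,"az":0},{"hand":0.9,"x":0,"y":0,"z":0,"ax":0,"ay":0,"az":0}]'
```

```text
clock: 4.52
tcp_pos: [403.5, -129.9, 37.4]
tcp_rot: [0.0, 0.999, -0.04, 0.001]
wrist_force: [0.0, 0.2, 2.6]
grip_width: 39.0
finger_force: 25.9
clock: 4.68
tcp_pos: [403.9, -129.9, 37.3]
tcp_rot: [0.0, 0.999, -0.04, 0.001]
wrist_force: [-6.2, 4.2, 15.6]
grip_width: 38.8
finger_force: 27.1
```

```bash
python3 -m crank '[{"hand":0.9,"x":0,"y":0,"z":-0.1,"ax":0,"ay":0,"az":0},{"hand":0.3,"x":0,"y":0,"z":0,"ax":0,"ay":0,"az":0},{"hand":0.2,"x":0,"y":0,"z":0,"ax":0,"ay":0,"az":0},{"hand":0.2,"x":0,"y":0,"z":0,"ax":0,"ay":0,"az":0},{"hand":0.2,"x":0,"y":0,"z":0,"ax":0,"ay":0,"az":0},{"hand":0.2,"x":0,"y":0,"z":-1,"ax":0,"ay":0,"az":0},{"hand":0.2,"x":0,"y":0,"z":-4,"ax":0,"ay":0,"az":0},{"hand":0.2,"x":0,"y":0,"z":-4,"ax":0,"ay":0,"az":0},{"hand":0.2,"x":0,"y":0,"z":-4,"ax":0,"ay":0,"az":0},{"hand":0.2,"x":0,"y":0,"z":-1,"ax":0,"ay":0,"az":0}]'
python3 -c "
from h import *
f=grab('top','t3.png',(300,105,480,255),4)
go((63.7,59.4,180),(63.7,59.4,46))"
```

```text
clock: 5.52
tcp_pos: [404.4, -130.2, 183.5]
tcp_rot: [0.001, 0.999, -0.04, 0.004]
wrist_force: [-0.0, 0.0, 1.6]
grip_width: 68.4
finger_force: 0.0
t 5.57 dock [-183.8    6.4] z 182.7 az need -0.001 tilt [ 0.007  0.002 -1.   ] F [ 0.4 -0.1  1.5] w 68.7
 to (63.7, 59.4, 180) tool cm [24.75 -5.32  0.44]
 to (63.7, 59.4, 46) tool cm [-0.1  -0.03 13.4 ]
```

View pics/t3.png

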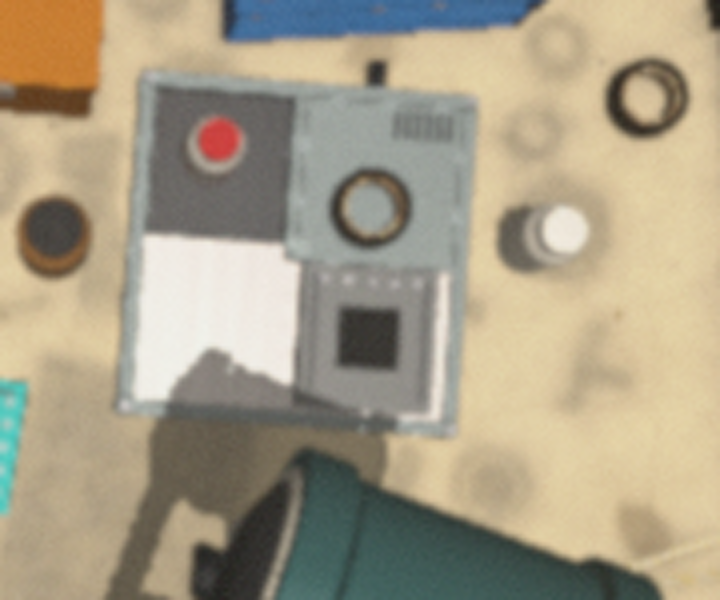

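The loading lane is now clear, and the red-capped bottle is still on the plate at crop (217,142). The arm hides the placed bottle, so I'll check it later. Next is the small bottle.

```bash
python3 -m crank '[{"hand":0.2,"x":3.53,"y":-0.76,"z":0,"ax":0,"ay":0,"az":0},{"hand":0.2,"x":3.53,"y":-0.76,"z":0,"ax":0,"ay":0,"az":0},{"hand":0.2,"x":3.53,"y":-0.76,"z":0,"ax":0,"ay":0,"az":0},{"hand":0.2,"x":3.53,"y":-0.76,"z":0,"ax":0,"ay":0,"az":0},{"hand":0.2,"x":3.53,"y":-0.76,"z":0,"ax":0,"ay":0,"az":0},{"hand":0.2,"x":3.53,"y":-0.76,"z":0,"ax":0,"ay":0,"az":0},{"hand":0.2,"x":3.53,"y":-0.76,"z":0,"ax":0,"ay":0,"az":0},{"hand":0.2,"x":0,"y":0,"z":0,"ax":0,"ay":0,"az":0}]'
python3 - <<'E'
from h import *
f=grab('wrist')
go((63.7,59.4,48))
hsv=cv2.cvtColor(f["pixels"],cv2.COLOR_RGB2HSV)
m=((hsv[...,1]>140)&((hsv[...,0]<8)|(hsv[...,0]>172))).astype(np.uint8)
n,l,s,c=cv2.connectedComponentsWithStats(m); 
for i in range(1,n):
    if s[i,4]>150: print(s[i],c[i],dk(ray(f,c[i],94.5)[:2]))
E
```

```text
clock: 6.23
tcp_pos: [657.4, -95.4, 173.6]
tcp_rot: [-0.0, 0.999, -0.04, -0.001]
wrist_force: [0.3, -0.7, 0.2]
grip_width: 68.3
finger_force: 0.0
t 6.28 dock [63.4 60.6] z 174.1 az need 0.0 tilt [-0.003 -0.    -1.   ] F [-0.2 -0.1  0.6] w 68.2
 to (63.7, 59.4, 48) tool cm [ 0.07  0.13 12.61]
[576   0  54  26 985] [602.85786802   9.85482234] [184.50923341 -96.74993603]
[ 353   20   39   40 1208] [371.6531457   39.64569536] [169.08905604  31.26448631]
[ 306  190   37   39 1126] [324.24955595 208.95204263] [66.1395814  57.64766804]
```

```bash
python3 -m crank '[{"hand":0.2,"x":0.1,"y":0.15,"z":3.2,"ax":0,"ay":0,"az":0},{"hand":0.2,"x":0,"y":0,"z":3.2,"ax":0,"ay":0,"az":0},{"hand":0.2,"x":0,"y":0,"z":3.2,"ax":0,"ay":0,"az":0},{"hand":0.2,"x":0,"y":0,"z":2.5,"ax":0,"ay":0,"az":0},{"hand":0.9,"x":0,"y":0,"z":0.5,"ax":0,"ay":0,"az":0},{"hand":0.9,"x":0,"y":0,"z":0,"ax":0,"ay":0,"az":0},{"hand":0.9,"x":0,"y":0,"z":0,"ax":0,"ay":0,"az":0},{"hand":0.9,"x":0,"y":0,"z":0,"ax":0,"ay":0,"az":0},{"hand":0.9,"x":0,"y":0,"z":0,"ax":0,"ay":0,"az":0}]' 25
```

```text
clock: 7.03
tcp_pos: [655.2, -98.2, 52.5]
tcp_rot: [0.0, 0.999, -0.04, 0.001]
wrist_force: [-0.4, -1.1, 0.2]
grip_width: 35.0
finger_force: 27.1
```

```bash
python3 -m crank '[{"hand":0.9,"x":0,"y":0,"z":-0.8,"ax":0,"ay":0,"az":0},{"hand":0.9,"x":0,"y":0,"z":-3,"ax":0,"ay":0,"az":0},{"hand":0.9,"x":0,"y":0,"z":-4,"ax":0,"ay":0,"az":0},{"hand":0.9,"x":0,"y":0,"z":-4,"ax":0,"ay":0,"az":0},{"hand":0.9,"x":0,"y":0,"z":0,"ax":0,"ay":0,"az":0}]'
python3 -c "
from h import *
g=dk((405,-235)); go((g[0],g[1],165),(g[0],g[1],25))"
```

```text
clock: 7.45
tcp_pos: [657.0, -98.4, 179.0]
tcp_rot: [0.001, 0.999, -0.04, 0.006]
wrist_force: [0.9, 0.1, 0.8]
grip_width: 34.5
finger_force: 27.2
t 7.45 dock [65.4 58.1] z 179.0 az need -0.001 tilt [ 0.012  0.001 -1.   ] F [0.9 0.1 0.8] w 34.5
 to (np.float64(-174.96944388673973), np.float64(-98.00496776166533), 165) tool cm [-24.04  15.63   1.14]
 to (np.float64(-174.96944388673973), np.float64(-98.00496776166533), 25) tool cm [-0.17 -0.02 14.  ]
```

```bash
python3 -m crank '[{"hand":0.9,"x":-3,"y":1.95,"z":0,"ax":0,"ay":0,"az":0},{"hand":0.9,"x":-3,"y":1.95,"z":0,"ax":0,"ay":0,"az":0},{"hand":0.9,"x":-3,"y":1.95,"z":0,"ax":0,"ay":0,"az":0},{"hand":0.9,"x":-3,"y":1.95,"z":0,"ax":0,"ay":0,"az":0},{"hand":0.9,"x":-3,"y":1.95,"z":0,"ax":0,"ay":0,"az":0},{"hand":0.9,"x":-3,"y":1.95,"z":0,"ax":0,"ay":0,"az":0},{"hand":0.9,"x":-3,"y":1.95,"z":0,"ax":0,"ay":0,"az":0},{"hand":0.9,"x":-3,"y":1.95,"z":0,"ax":0,"ay":0,"az":0},{"hand":0.9,"x":0,"y":0,"z":0,"ax":0,"ay":0,"az":0}]'
python3 -m crank '[{"hand":0.9,"x":0,"y":0,"z":3,"ax":0,"ay":0,"az":0},{"hand":0.9,"x":0,"y":0,"z":3,"ax":0,"ay":0,"az":0},{"hand":0.9,"x":0,"y":0,"z":3,"ax":0,"ay":0,"az":0},{"hand":0.9,"x":0,"y":0,"z":3,"ax":0,"ay":0,"az":0},{"hand":0.9,"x":0,"y":0,"z":1.2,"ax":0,"ay":0,"az":0},{"hand":0.9,"x":0,"y":0,"z":0,"ax":0,"ay":0,"az":0},{"hand":0.9,"x":0,"y":0,"z":0,"ax":0,"ay":0,"az":0}]'
```

```text
clock: 8.2
tcp_pos: [399.2, -236.3, 169.7]
tcp_rot: [0.001, 0.999, -0.041, 0.001]
wrist_force: [-0.3, 1.3, -0.3]
grip_width: 34.6
finger_force: 27.1
clock: 8.78
tcp_pos: [403.2, -234.5, 37.5]
tcp_rot: [0.0, 0.999, -0.04, 0.0]
wrist_force: [0.6, -1.0, 0.5]
grip_width: 34.8
finger_force: 27.1
```

```bash
python3 -m crank '[{"hand":0.9,"x":0,"y":0,"z":0.6,"ax":0,"ay":0,"az":0},{"hand":0.9,"x":0,"y":0,"z":0.2,"ax":0,"ay":0,"az":0},{"hand":0.9,"x":0,"y":0,"z":0,"ax":0,"ay":0,"az":0}]'; python3 -m crank '[{"hand":0.9,"x":0,"y":0,"z":0.1,"ax":0,"ay":0,"az":0},{"hand":0.9,"x":0,"y":0,"z":0,"ax":0,"ay":0,"az":0}]';  python3 -m crank '[{"hand":0.9,"x":0,"y":0,"z":0.1,"ax":0,"ay":0,"az":0},{"hand":0.9,"x":0,"y":0,"z":0,"ax":0,"ay":0,"az":0}]'
```

```text
clock: 9.03
tcp_pos: [403.1, -234.5, 28.9]
tcp_rot: [0.0, 0.999, -0.04, 0.0]
wrist_force: [0.4, 0.6, -0.2]
grip_width: 35.0
finger_force: 27.1
clock: 9.2
tcp_pos: [402.9, -234.4, 27.7]
tcp_rot: [0.0, 0.999, -0.04, 0.0]
wrist_force: [-0.2, -0.7, 0.2]
grip_width: 35.0
finger_force: 27.1
clock: 9.37
tcp_pos: [403.1, -234.5, 27.2]
tcp_rot: [0.0, 0.999, -0.04, 0.0]
wrist_force: [-2.0, 1.0, 8.4]
grip_width: 34.4
finger_force: 27.9
```

```bash
python3 -m crank '[{"hand":0.9,"x":0,"y":0,"z":-0.1,"ax":0,"ay":0,"az":0},{"hand":0.4,"x":0,"y":0,"z":0,"ax":0,"ay":0,"az":0},{"hand":0.2,"x":0,"y":0,"z":0,"ax":0,"ay":0,"az":0},{"hand":0.2,"x":0,"y":0,"z":0,"ax":0,"ay":0,"az":0},{"hand":0.2,"x":0,"y":0,"z":0,"ax":0,"ay":0,"az":0},{"hand":0.2,"x":0,"y":0,"z":-1,"ax":0,"ay":0,"az":0},{"hand":0.2,"x":0,"y":0,"z":-4,"ax":0,"ay":0,"az":0},{"hand":0.2,"x":0,"y":0,"z":-4,"ax":0,"ay":0,"az":0},{"hand":0.5,"x":0,"y":0,"z":-4,"ax":0,"ay":0,"az":0},{"hand":1,"x":0,"y":0,"z":0,"ax":0,"ay":0,"az":0}]'
python3 -c "
from h import *
f=grab('wrist','w2.png')
go((-49,-122,150),(-49,-122,35))"
```

```text
clock: 10.2
tcp_pos: [404.7, -235.5, 166.2]
tcp_rot: [0.003, 0.999, -0.04, 0.004]
wrist_force: [0.3, -0.1, 2.3]
grip_width: 45.4
finger_force: 0.0
t 10.25 dock [-175.9  -98.2] z 162.5 az need -0.001 tilt [ 0.006  0.004 -1.   ] F [ 0.1 -0.  -1. ] w 37.8
 to (-49, -122, 150) tool cm [12.68  2.36  1.34]
 to (-49, -122, 35) tool cm [-0.07 -0.04 11.5 ]
```

View pics/w2.png

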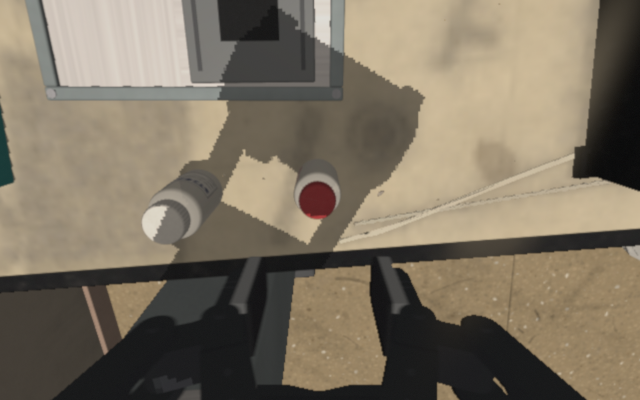

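The wrist view shows both bottles standing upright on the bench in front of the dock, the medium at (180,210) and the small at (317,190). The cassette is square in its lane. Now the tool moves behind the cassette with the fingers shut.

```bash
python3 -m crank '[{"hand":1,"x":3.17,"y":0.6,"z":0,"ax":0,"ay":0,"az":0},{"hand":1,"x":3.17,"y":0.6,"z":0,"ax":0,"ay":0,"az":0},{"hand":1,"x":3.17,"y":0.6,"z":0,"ax":0,"ay":0,"az":0},{"hand":1,"x":3.17,"y":0.6,"z":0,"ax":0,"ay":0,"az":0},{"hand":1,"x":0,"y":0,"z":3,"ax":0,"ay":0,"az":0},{"hand":1,"x":0,"y":0,"z":3,"ax":0,"ay":0,"az":0},{"hand":1,"x":0,"y":0,"z":3,"ax":0,"ay":0,"az":0},{"hand":1,"x":0,"y":0,"z":0,"ax":0,"ay":0,"az":0},{"hand":1,"x":0,"y":0,"z":0,"ax":0,"ay":0,"az":0}]' 30
python3 -c "
from h import *
go((-49,-122,35))"
```

```text
clock: 11.0
tcp_pos: [526.4, -267.9, 66.3]
tcp_rot: [-0.001, 0.999, -0.04, -0.002]
wrist_force: [-0.6, -0.3, 1.6]
grip_width: 0.1
finger_force: 0.0
t 11.0 dock [ -51.4 -121.2] z 66.3 az need -0.001 tilt [-0.003 -0.001 -1.   ] F [-0.6 -0.3  1.6] w 0.1
 to (-49, -122, 35) tool cm [0.25 0.09 3.13]
```

```bash
python3 -m crank '[{"hand":1,"x":0.25,"y":0.1,"z":2.5,"ax":0,"ay":0,"az":0},{"hand":1,"x":0,"y":0,"z":0.5,"ax":0,"ay":0,"az":0},{"hand":1,"x":0,"y":0,"z":0,"ax":0,"ay":0,"az":0},{"hand":1,"x":0,"y":0,"z":0,"ax":0,"ay":0,"az":0}]'
python3 -c "
from h import *
go((-49,-110,35))"
```

```text
clock: 11.33
tcp_pos: [530.0, -269.8, 39.0]
tcp_rot: [0.0, 0.999, -0.04, 0.0]
wrist_force: [0.1, -0.4, -0.1]
grip_width: -0.2
finger_force: 0.0
t 11.33 dock [ -47.6 -122.8] z 39.0 az need -0.001 tilt [ 0.001  0.    -1.   ] F [ 0.1 -0.4 -0.1] w -0.2
 to (-49, -110, 35) tool cm [-0.14 -1.28  0.4 ]
```

```bash
python3 -m crank '[{"hand":1,"x":-0.1,"y":-0.3,"z":0.4,"ax":0,"ay":0,"az":0},{"hand":1,"x":0,"y":-0.7,"z":0,"ax":0,"ay":0,"az":0},{"hand":1,"x":0,"y":-1,"z":0,"ax":0,"ay":0,"az":0},{"hand":1,"x":0,"y":-1,"z":0,"ax":0,"ay":0,"az":0},{"hand":1,"x":0,"y":-1,"z":0,"ax":0,"ay":0,"az":0},{"hand":1,"x":0,"y":-1,"z":0,"ax":0,"ay":0,"az":0},{"hand":1,"x":0,"y":-1,"z":0,"ax":0,"ay":0,"az":0},{"hand":1,"x":0,"y":-1,"z":0,"ax":0,"ay":0,"az":0},{"hand":1,"x":0,"y":-1,"z":0,"ax":0,"ay":0,"az":0},{"hand":1,"x":0,"y":0,"z":0,"ax":0,"ay":0,"az":0}]'
python3 -c "
from h import *
grab('wrist','w3.png')
go((-49,-4.5,35))"
```

```text
clock: 12.17
tcp_pos: [535.2, -187.8, 33.3]
tcp_rot: [-0.0, 0.999, -0.04, -0.0]
wrist_force: [0.1, -0.2, 0.1]
grip_width: -0.0
finger_force: 0.0
t 12.22 dock [-49.1 -41.4] z 33.1 az need 0.001 tilt [-0.    -0.001 -1.   ] F [-0.3  0.2  0.6] w 0.0
 to (-49, -4.5, 35) tool cm [ 0.01 -3.69 -0.19]
```

View pics/w3.png

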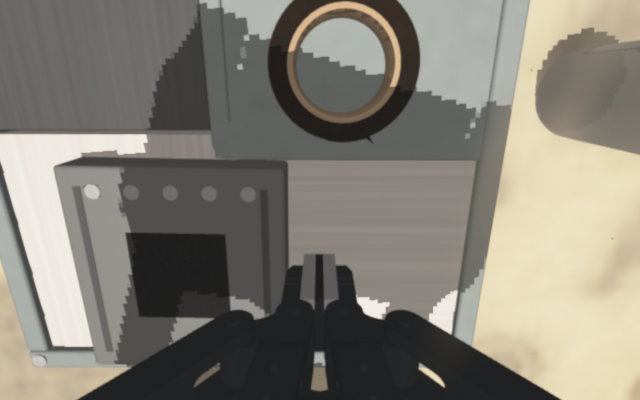

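The wrist view shows the fingers at (320,280) behind the cassette, which is moving square up the lane, with its right edge at x≈287. I'll continue the push.

```bash
python3 -m crank '[{"hand":1,"x":0,"y":-1,"z":0,"ax":0,"ay":0,"az":0},{"hand":1,"x":0,"y":-1,"z":0,"ax":0,"ay":0,"az":0},{"hand":1,"x":0,"y":-1,"z":0,"ax":0,"ay":0,"az":0},{"hand":1,"x":0,"y":-0.5,"z":0,"ax":0,"ay":0,"az":0},{"hand":1,"x":0,"y":0,"z":0,"ax":0,"ay":0,"az":0}]'
python3 -m crank '[{"hand":1,"x":0,"y":-0.3,"z":0,"ax":0,"ay":0,"az":0},{"hand":1,"x":0,"y":0,"z":0,"ax":0,"ay":0,"az":0}]'
python3 -m crank '[{"hand":1,"x":0,"y":-0.2,"z":0,"ax":0,"ay":0,"az":0},{"hand":1,"x":0,"y":0,"z":0,"ax":0,"ay":0,"az":0}]'
python3 -c "
from h import *
go((-49,-4.5,35))"
```

```text
clock: 12.63
tcp_pos: [538.0, -153.8, 33.3]
tcp_rot: [0.0, 0.999, -0.04, 0.0]
wrist_force: [-0.5, -1.2, 0.4]
grip_width: 0.2
finger_force: 0.0
clock: 12.8
tcp_pos: [538.7, -152.6, 33.9]
tcp_rot: [0.001, 0.999, -0.04, 0.001]
wrist_force: [2.8, -6.8, 1.0]
grip_width: -0.1
finger_force: 3.1
clock: 12.97
tcp_pos: [539.3, -151.8, 34.4]
tcp_rot: [0.002, 0.999, -0.04, 0.001]
wrist_force: [3.5, -17.1, 2.6]
grip_width: 0.3
finger_force: 8.0
t 12.97 dock [-47.7  -4.4] z 34.4 az need -0.001 tilt [ 0.003  0.004 -1.   ] F [  3.5 -17.1   2.6] w 0.3
 to (-49, -4.5, 35) tool cm [-0.13  0.01 -0.06]
```

```bash
python3 -m crank '[{"hand":1,"x":0,"y":0.6,"z":0,"ax":0,"ay":0,"az":0},{"hand":1,"x":0,"y":0.8,"z":-1.5,"ax":0,"ay":0,"az":0},{"hand":1,"x":0,"y":0,"z":-3.5,"ax":0,"ay":0,"az":0},{"hand":1,"x":-2.4,"y":-2.3,"z":0,"ax":0,"ay":0,"az":0},{"hand":1,"x":-2.4,"y":-2.3,"z":0,"ax":0,"ay":0,"az":0},{"hand":1,"x":-2.4,"y":-2.3,"z":0,"ax":0,"ay":0,"az":0},{"hand":1,"x":0,"y":0,"z":0,"ax":0,"ay":0,"az":0},{"hand":1,"x":0,"y":0,"z":0,"ax":0,"ay":0,"az":0}]'
python3 -c "
from h import *
go((-122,54,84),(-122,54,36))"
```

```text
clock: 13.63
tcp_pos: [470.4, -88.6, 83.6]
tcp_rot: [-0.0, 0.999, -0.039, 0.0]
wrist_force: [0.4, 0.3, 0.6]
grip_width: -0.0
finger_force: 0.0
t 13.63 dock [-121.4   53.2] z 83.6 az need 0.0 tilt [ 0.001 -0.    -1.   ] F [0.4 0.3 0.6] w -0.0
 to (-122, 54, 84) tool cm [-0.06 -0.08 -0.04]
 to (-122, 54, 36) tool cm [-0.   0.   4.8]
```

```bash
python3 -m crank '[{"hand":1,"x":0,"y":0,"z":2.5,"ax":0,"ay":0,"az":0},{"hand":1,"x":0,"y":0,"z":2.2,"ax":0,"ay":0,"az":0},{"hand":1,"x":0,"y":0,"z":0,"ax":0,"ay":0,"az":0},{"hand":1,"x":0,"y":0,"z":0,"ax":0,"ay":0,"az":0}]'
python3 -m crank '[{"hand":1,"x":0.5,"y":0,"z":0,"ax":0,"ay":0,"az":0},{"hand":1,"x":0.7,"y":0,"z":0,"ax":0,"ay":0,"az":0},{"hand":1,"x":1,"y":0,"z":0,"ax":0,"ay":0,"az":0},{"hand":1,"x":1,"y":0,"z":0,"ax":0,"ay":0,"az":0},{"hand":1,"x":1,"y":0,"z":0,"ax":0,"ay":0,"az":0},{"hand":1,"x":1,"y":0,"z":0,"ax":0,"ay":0,"az":0},{"hand":1,"x":1,"y":0,"z":0,"ax":0,"ay":0,"az":0},{"hand":1,"x":0,"y":0,"z":0,"ax":0,"ay":0,"az":0}]'
python3 -c "
from h import *
grab('wrist','w4.png')
go((2,53,35))"
```

```text
clock: 13.97
tcp_pos: [470.7, -89.6, 35.8]
tcp_rot: [-0.0, 0.999, -0.04, -0.001]
wrist_force: [0.4, 0.1, 0.9]
grip_width: 0.0
finger_force: 0.0
clock: 14.63
tcp_pos: [534.5, -94.4, 36.3]
tcp_rot: [-0.0, 0.999, -0.04, 0.0]
wrist_force: [0.2, 0.8, 0.2]
grip_width: 0.0
finger_force: 0.0
t 14.68 dock [-58.1  52.5] z 36.1 az need -0.001 tilt [-0. -0. -1.] F [-0.1  0.2 -0.4] w -0.2
 to (2, 53, 35) tool cm [ 6.01 -0.05  0.11]
```

View pics/w4.png

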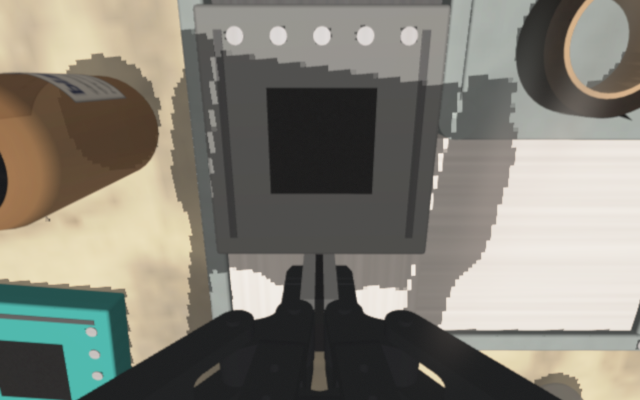

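The cassette is square in the loading lane, clear of the rounded corner, with its rear edge at row ≈252. I'll push on to the end wall.

```bash
python3 -m crank '[{"hand":1,"x":1,"y":0,"z":0,"ax":0,"ay":0,"az":0},{"hand":1,"x":1,"y":0,"z":0,"ax":0,"ay":0,"az":0},{"hand":1,"x":1,"y":0,"z":0,"ax":0,"ay":0,"az":0},{"hand":1,"x":1,"y":0,"z":0,"ax":0,"ay":0,"az":0},{"hand":1,"x":0.8,"y":0,"z":0,"ax":0,"ay":0,"az":0},{"hand":1,"x":0.6,"y":0,"z":0,"ax":0,"ay":0,"az":0},{"hand":1,"x":0,"y":0,"z":0,"ax":0,"ay":0,"az":0}]'
python3 -m crank '[{"hand":1,"x":0.3,"y":0,"z":0,"ax":0,"ay":0,"az":0},{"hand":1,"x":0,"y":0,"z":0,"ax":0,"ay":0,"az":0}]'
python3 -m crank '[{"hand":1,"x":0.2,"y":0,"z":0,"ax":0,"ay":0,"az":0},{"hand":1,"x":0,"y":0,"z":0,"ax":0,"ay":0,"az":0}]'
python3 -c "
from h import *
go((2,53,35))"
```

```text
clock: 15.27
tcp_pos: [587.6, -98.6, 36.2]
tcp_rot: [-0.0, 0.999, -0.04, 0.0]
wrist_force: [-0.6, 0.1, -1.4]
grip_width: 0.1
finger_force: 0.0
clock: 15.43
tcp_pos: [589.7, -98.8, 36.3]
tcp_rot: [-0.0, 0.999, -0.04, 0.0]
wrist_force: [0.3, -0.6, 0.7]
grip_width: -0.1
finger_force: 0.0
clock: 15.6
tcp_pos: [591.5, -99.0, 36.4]
tcp_rot: [0.0, 0.999, -0.04, 0.0]
wrist_force: [0.1, -0.5, 0.5]
grip_width: 0.2
finger_force: 0.0
t 15.6 dock [ 0.2 52.4] z 36.4 az need -0.001 tilt [ 0.  0. -1.] F [ 0.1 -0.5  0.5] w 0.2
 to (2, 53, 35) tool cm [ 0.18 -0.06  0.14]
```

```bash
for i in 1; do python3 -m crank '[{"hand":1,"x":0.2,"y":0,"z":0,"ax":0,"ay":0,"az":0},{"hand":1,"x":0,"y":0,"z":0,"ax":0,"ay":0,"az":0}]'
python3 -m crank '[{"hand":1,"x":0.15,"y":0,"z":0,"ax":0,"ay":0,"az":0},{"hand":1,"x":0,"y":0,"z":0,"ax":0,"ay":0,"az":0}]'; done
python3 -c "
from h import *
go((2,53,35))"
```

```text
clock: 15.77
tcp_pos: [593.6, -99.1, 36.4]
tcp_rot: [0.0, 0.999, -0.04, 0.0]
wrist_force: [-0.8, -0.5, 0.4]
grip_width: -0.1
finger_force: 0.0
clock: 15.93
tcp_pos: [595.2, -99.3, 36.4]
tcp_rot: [0.0, 0.999, -0.04, 0.0]
wrist_force: [-0.3, -0.1, 0.1]
grip_width: 0.1
finger_force: 0.0
t 15.93 dock [ 3.8 52.4] z 36.4 az need -0.001 tilt [ 0.  0. -1.] F [-0.3 -0.1  0.1] w 0.1
 to (2, 53, 35) tool cm [-0.18 -0.06  0.14]
```

```bash
python3 -m crank '[{"hand":1,"x":0.15,"y":0,"z":0,"ax":0,"ay":0,"az":0},{"hand":1,"x":0,"y":0,"z":0,"ax":0,"ay":0,"az":0}]'
python3 -m crank '[{"hand":1,"x":0.1,"y":0,"z":0,"ax":0,"ay":0,"az":0},{"hand":1,"x":0,"y":0,"z":0,"ax":0,"ay":0,"az":0}]'
python3 -c "
from h import *
grab('wrist','w5.png')
go((2,53,35))"
```

```text
clock: 16.1
tcp_pos: [596.0, -99.4, 36.2]
tcp_rot: [-0.0, 0.999, -0.04, -0.001]
wrist_force: [-6.9, 1.4, 3.0]
grip_width: -0.1
finger_force: 3.1
clock: 16.27
tcp_pos: [596.2, -99.4, 36.1]
tcp_rot: [-0.0, 0.999, -0.04, -0.002]
wrist_force: [-14.0, 0.3, 7.7]
grip_width: 0.1
finger_force: 7.4
t 16.32 dock [ 4.8 52.4] z 36.1 az need -0.001 tilt [-0.004 -0.    -1.   ] F [-15.3   0.3   7.3] w -0.3
 to (2, 53, 35) tool cm [-0.28 -0.06  0.11]
```

View pics/w5.png

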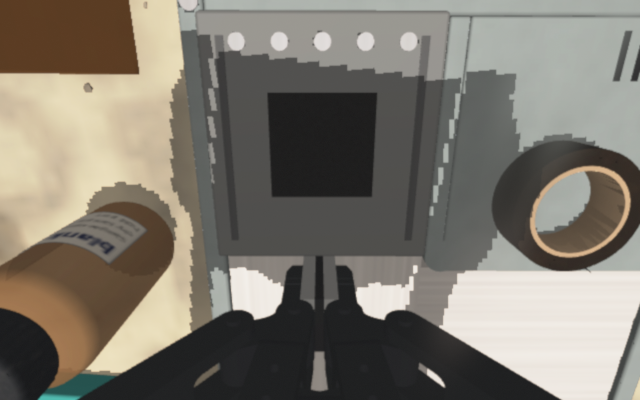

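The force rises and the leading edge meets the end wall at row ≈12, so the cassette lies square over the recess. I'll back off and press on the pad.

```bash
python3 -m crank '[{"hand":1,"x":-0.5,"y":0,"z":0,"ax":0,"ay":0,"az":0},{"hand":1,"x":-0.5,"y":0,"z":-1,"ax":0,"ay":0,"az":0},{"hand":1,"x":0,"y":0,"z":-3,"ax":0,"ay":0,"az":0},{"hand":1,"x":3.3,"y":0,"z":0,"ax":0,"ay":0,"az":0},{"hand":1,"x":3.2,"y":0,"z":0,"ax":0,"ay":0,"az":0},{"hand":1,"x":0,"y":0,"z":0,"ax":0,"ay":0,"az":0},{"hand":1,"x":0,"y":0,"z":0,"ax":0,"ay":0,"az":0}]'
python3 -c "
from h import *
go((60.5,53,46))"
```

```text
clock: 16.9
tcp_pos: [653.0, -103.9, 76.5]
tcp_rot: [-0.0, 0.999, -0.04, 0.0]
wrist_force: [-0.8, -0.2, 0.2]
grip_width: -0.3
finger_force: 0.0
t 16.9 dock [61.8 52.4] z 76.5 az need -0.001 tilt [ 0. -0. -1.] F [-0.8 -0.2  0.2] w -0.3
 to (60.5, 53, 46) tool cm [-0.13 -0.06  3.05]
```

```bash
python3 -m crank '[{"hand":1,"x":-0.1,"y":0,"z":1.5,"ax":0,"ay":0,"az":0},{"hand":1,"x":0,"y":0,"z":1.4,"ax":0,"ay":0,"az":0},{"hand":1,"x":0,"y":0,"z":0,"ax":0,"ay":0,"az":0}]'
python3 -m crank '[{"hand":1,"x":0,"y":0,"z":0.3,"ax":0,"ay":0,"az":0},{"hand":1,"x":0,"y":0,"z":0.2,"ax":0,"ay":0,"az":0},{"hand":1,"x":0,"y":0,"z":0,"ax":0,"ay":0,"az":0}]'
python3 -m crank '[{"hand":1,"x":0,"y":0,"z":0.2,"ax":0,"ay":0,"az":0},{"hand":1,"x":0,"y":0,"z":0.2,"ax":0,"ay":0,"az":0},{"hand":1,"x":0,"y":0,"z":0,"ax":0,"ay":0,"az":0}]'
```

```text
clock: 17.15
tcp_pos: [649.0, -103.4, 43.4]
tcp_rot: [-0.0, 0.999, -0.04, -0.002]
wrist_force: [-0.8, -0.4, -1.1]
grip_width: 0.1
finger_force: 0.0
clock: 17.4
tcp_pos: [651.1, -103.8, 42.5]
tcp_rot: [0.0, 0.999, -0.04, 0.0]
wrist_force: [0.3, -0.6, 0.6]
grip_width: -0.1
finger_force: 0.0
clock: 17.65
tcp_pos: [651.4, -103.8, 39.3]
tcp_rot: [0.0, 0.999, -0.04, 0.0]
wrist_force: [-3.6, 0.7, 7.2]
grip_width: -0.4
finger_force: 3.1
```

```bash
python3 -m crank '[{"hand":1,"x":0,"y":0,"z":0.2,"ax":0,"ay":0,"az":0},{"hand":1,"x":0,"y":0,"z":0.2,"ax":0,"ay":0,"az":0},{"hand":1,"x":0,"y":0,"z":0.2,"ax":0,"ay":0,"az":0},{"hand":1,"x":0,"y":0,"z":0,"ax":0,"ay":0,"az":0}]'
python3 -m crank '[{"hand":1,"x":0,"y":0,"z":0.2,"ax":0,"ay":0,"az":0},{"hand":1,"x":0,"y":0,"z":0.2,"ax":0,"ay":0,"az":0},{"hand":1,"x":0,"y":0,"z":0,"ax":0,"ay":0,"az":0}]'
python3 -c "
from h import *
go((60.5,53,26))"
```

```text
clock: 17.98
tcp_pos: [651.5, -103.8, 33.5]
tcp_rot: [0.0, 0.999, -0.04, 0.0]
wrist_force: [-6.1, 1.3, 8.6]
grip_width: 0.1
finger_force: 4.1
clock: 18.23
tcp_pos: [651.4, -103.8, 29.5]
tcp_rot: [0.0, 0.999, -0.04, 0.0]
wrist_force: [-5.2, 1.1, 8.3]
grip_width: 0.3
finger_force: 4.4
t 18.23 dock [60.3 52.3] z 29.5 az need -0.001 tilt [ 0.001  0.    -1.   ] F [-5.2  1.1  8.3] w 0.3
 to (60.5, 53, 26) tool cm [ 0.02 -0.07  0.35]
```

```bash
python3 -m crank '[{"hand":1,"x":0,"y":0,"z":0.2,"ax":0,"ay":0,"az":0},{"hand":1,"x":0,"y":0,"z":0.15,"ax":0,"ay":0,"az":0},{"hand":1,"x":0,"y":0,"z":0,"ax":0,"ay":0,"az":0}]'
python3 -m crank '[{"hand":1,"x":0,"y":0,"z":0.1,"ax":0,"ay":0,"az":0},{"hand":1,"x":0,"y":0,"z":0,"ax":0,"ay":0,"az":0}]'
python3 -m crank '[{"hand":1,"x":0,"y":0,"z":0.1,"ax":0,"ay":0,"az":0},{"hand":1,"x":0,"y":0,"z":0,"ax":0,"ay":0,"az":0}]'
```

```text
clock: 18.48
tcp_pos: [651.4, -103.8, 26.0]
tcp_rot: [0.0, 0.999, -0.04, 0.0]
wrist_force: [-5.9, 1.6, 10.1]
grip_width: -0.0
finger_force: 4.7
clock: 18.65
tcp_pos: [651.5, -103.8, 25.9]
tcp_rot: [0.0, 0.999, -0.04, 0.0]
wrist_force: [-12.0, 1.4, 19.4]
grip_width: -0.0
finger_force: 9.6
clock: 18.82
tcp_pos: [651.5, -103.9, 25.9]
tcp_rot: [0.0, 0.999, -0.04, 0.0]
wrist_force: [-17.1, 2.9, 29.6]
grip_width: -0.5
finger_force: 14.3
```

Hard stop at z 25.9 with the force rising to 30 N, so it is home. I'll withdraw and check.

```bash
python3 -m crank '[{"hand":1,"x":0,"y":0,"z":-0.3,"ax":0,"ay":0,"az":0},{"hand":1,"x":0,"y":0,"z":-2,"ax":0,"ay":0,"az":0},{"hand":1,"x":0,"y":0,"z":-4,"ax":0,"ay":0,"az":0},{"hand":1,"x":0,"y":0,"z":-4,"ax":0,"ay":0,"az":0},{"hand":1,"x":0,"y":0,"z":-4,"ax":0,"ay":0,"az":0},{"hand":1,"x":-3,"y":0,"z":-2,"ax":0,"ay":0,"az":0},{"hand":1,"x":-3,"y":0,"z":0,"ax":0,"ay":0,"az":0},{"hand":1,"x":-3,"y":0,"z":0,"ax":0,"ay":0,"az":0},{"hand":1,"x":-3,"y":0,"z":0,"ax":0,"ay":0,"az":0},{"hand":1,"x":0,"y":0,"z":0,"ax":0,"ay":0,"az":0}]'
python3 -c "
from h import *
f=grab('wrist'); g=grab('scene')
a=cv2.resize(f['pixels'][:,:,::-1],(560,350)); b=cv2.resize(g['pixels'][170:260,240:384,::-1],None,fx=3.9,fy=3.9,interpolation=cv2.INTER_CUBIC)[:250,:560]
cv2.imwrite('pics/end.png',np.vstack([a,b]))
go((0,0,200))"
```

```text
clock: 19.65
tcp_pos: [528.4, -93.8, 186.6]
tcp_rot: [0.0, 0.999, -0.04, 0.0]
wrist_force: [0.1, 0.3, 0.4]
grip_width: -0.2
finger_force: 0.0
t 19.75 dock [-60.1  52.4] z 186.7 az need -0.001 tilt [ 0.002  0.    -1.   ] F [0.7 0.7 0.5] w 0.0
 to (0, 0, 200) tool cm [ 6.02  5.23 -1.31]
```

View pics/end.png

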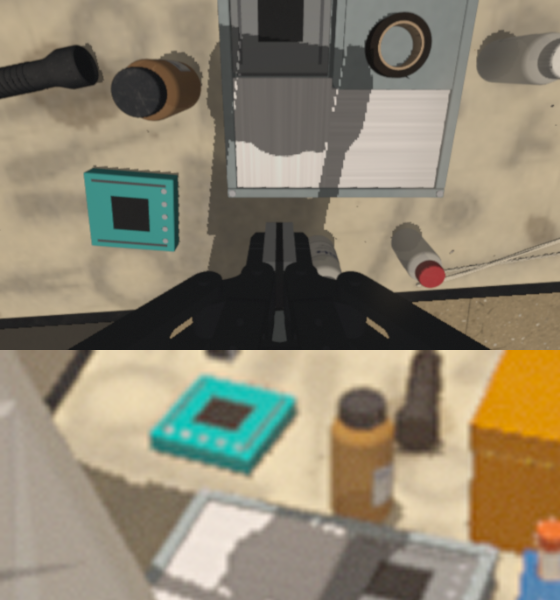

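The final view shows the cassette down in the recess, level with the lanes. The small bottle stands at (418,260) and the medium at (322,255), partly behind the fingers. The bystanders are unmoved and the arm is clear. Handing in.

```bash
python3 -c "
from station import bot
print(bot.close_job())"
```

```text
the job is handed in; nothing more can be done
None
```

The job is handed in at about 20 s of robot time: both bottles stand upright on the bench in front of the dock, the cassette is pressed to its stop flush with the deck, and the final pictures show no bystander moved.

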